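# Release the key left latched on the jeweller's bench switch box

## Robot

A 6-joint arm with a two-finger parallel gripper is mounted at the origin on the work surface. World frame = base frame: x ahead of the robot, y to its left, z up, the work surface at z = 0. Lengths are in m, angles in degrees, forces in N, time in s.
With the tool pointing down it reaches from about 0.325 to 0.85 m from the base axis. Payload 15.5 kg.
Tool frame: the origin (TCP) lies at the very end of the fingers, on their centre line; the grasp point (between the pads) lies arm.grip_depth behind it (arm.grip_depth is the distance from the TCP to the grasp point, in m); z points along the fingers, y is the direction in which the jaws open and shut (so a half turn about z gives the same grasp; the last joint's range is limited). The gripper opens to 91 mm and grips with 3 to 60 N. Pads are 32 mm wide; open, the fingers measure 118 mm over their backs; the gripper's body (76 mm by 178 mm) begins 60 mm behind the grasp point.
Start: joints at [-81.561, 28.281, 77.091, -0, 74.628, -5.472], TCP at [0.15, -0.607, 0.18] pointing down, gripper open.
Joint ranges: [-166.48, 166.48], [-47.26, 123.95], [12.59, 153.08], [-70.14, 250.14], [6.76, 159.57], [-176.63, 176.63]. Speed limits (degrees/s): [108.29, 108.29, 147.25, 172.46, 172.46, 172.46].

## Interface

Orientations are given as a 3x3 rotation matrix whose columns are the frame's x, y, z axes.
In Python, from rig import arm gives the robot as it stands. Calls block until the motion is done:
- arm.move_to(position, orientation): joint-space move of the TCP to a pose.
- arm.move_l(position, orientation=None, feed=0.15): straight line of the TCP; orientation=None keeps the orientation; feed is the mean speed in m/s.
- arm.move_joints(angles): joint-space move.
- arm.grip(opening): finger opening in m; the grip force is fixed at half the most; returns when the fingers have stopped.
- arm.sleep(seconds).
- arm.solve_ik(position, orientation): joint angles nearest the present ones, or None.
- arm.snapshot(name): name is "scene" or "top"; returns the picture (400x640x3 uint8, red, green, blue); there is no depth.
- arm.get_calibration(name): a dict with "intrinsics" (3x3 intrinsics, pixels), "cam_to_world" (4x4, takes a point from camera to world coordinates). Camera axes: x right, y down, z forward; pixel columns grow to the right and rows downward; lengths in m; the calibration is good to about 2 mm. A picture is of the moment at which its call begins. get_calibration takes no time and is no camera call.
A pose or a line that the arm cannot do raises arm.Unreachable and nothing moves.
- arm.sign_off(): hands the job in, once; it reports no verdict.
Readings, each from a call of its own:
- arm.current_t(): time.
- arm.current_joint_positions(): joint angles.
- arm.current_dq(): joint speeds.
- arm.current_tau(): joint torques, N m.
- arm.current_ee_pos(): TCP position.
- arm.current_tool_rot(): TCP orientation.
- arm.current_force(): force on the tool from outside, world axes, zero at the start.
- arm.current_torque(): the same for the moment, N m.
- arm.current_width(): finger opening in m.
Only numpy, scipy, OpenCV 4.12 (cv2) and the standard library are available. Lean on these libraries where they do the work, as an engineer would, in place of code of your own. Each camera call takes 0.05 s, during which the arm holds its last target.

## Task

One of the four identical turquoise keys on the switch box has been left latched down. Find it (a light tap on each key with shut fingertips tells) and press it in so that it releases and springs up, leaving all four keys up; the keys that are already up must not be pushed down more than a light tap does. Pick nothing up and leave the pliers and the bead things around the box where they are.

Things in the scene. Friction and masses are not known exactly. Their poses are not given: they have to be found in the camera images.
- switchbox: dark grey switch box with an aluminium top, fixed to the table, 100 mm (its x) x 270 mm (its y) x 40 mm high; origin: centre of its underside on the table, z up. The four keys stand in one row along its y, at x = 0 and y = -90, -30, 30, 90 mm. Cap tops stand 58 mm above the table when up, 54 mm latched. Total key travel is 9 mm
- place1 (a point): the key place at the row's +y end (box y = +90 mm): the centre of the top of that key's cap when it is up, 58 mm above the table; fixed to the box, so it does not tell the key's state. Each place has a turquoise cap, 36 x 36 mm, in a black frame 48 x 48 mm; which of the four is latched differs each time
- place2 (a point): the same for the second key (box y = +30 mm). A key that is up yields to 2.5 N, and 0.5 N more per mm: 5 N at 5 mm down, and springs back. A light tap stays under that; an up key pushed down 6 mm or more counts as pressed, which is wrong
- place3 (a point): the same for the third key (box y = -30 mm). The latched key, wherever it is, stands 4 mm lower than the others, its cap top 54 mm above the table, and gives way only at about 4.5 N
- place4 (a point): the same for the last key, at the row's -y end (box y = -90 mm). The latched key, pressed on 4 to 5 mm to the end of its travel (5 to 8 N), is let go by its catch and, as the finger withdraws, rises level with the others. Not pressed far enough, it stays latched
- pliers_red: pliers with red handles, about 140 mm long, 14 mm high, lying loose in front of the box (robot side); bystander
- pliers_black: pliers with black handles, the same size, lying loose in front of the box; bystander
- cup: clear plastic cup of dark red beads, 68 mm wide, 55 mm high, beside the box at its +y end; origin: centre of its underside; bystander
- spool: spool of copper wire with wooden flanges, 44 mm wide, 40 mm high, at the box's -y end; origin: centre of its underside; bystander
- organiser: clear open bead organiser, 100 x 150 x 28 mm, behind the box; origin: centre of its underside; bystander
- jar: small amber jar with a brass lid, 48 mm wide, 60 mm high, behind the box; origin: centre of its underside; bystander
- dish: white ceramic dish of gold beads, 80 mm wide, 20 mm high, behind the box; origin: centre of its underside; bystander

How it is judged:
By the outcome, as a careful person would: the job done as asked, in the order asked, and still so for the second after the job is handed in, with the robot touching nothing.
It also fails if it takes over 54 s, if anything falls off the work surface, if the arm or the gripper's body presses on something with over 40 N, if the wrist force passes 120 N, or if a joint passes its speed limit or range.

## Working session

There is one attempt and no reset: what is moved stays moved. The work goes in short steps, each a Python script; the robot and the scene stay as the last script left them, time stands still between calls to the robot, and variables do not carry over. Pictures are saved under pics/ and viewed, and the job is handed in when it is done.

```bash
mkdir -p pics && ls && python3 - <<'E'
from rig import arm
import cv2
for n in ("top","scene"):
    im=arm.snapshot(n); cv2.imwrite(f"pics/{n}0.png",im[:,:,::-1])
    c=arm.get_calibration(n); print(n,c["intrinsics"],c["cam_to_world"])
print(arm.current_t(),arm.grip_depth,arm.current_force(),arm.current_width())
print(arm.current_tool_rot())
E
```

```text
pics
top [[485.9451877    0.         309.4726136 ]
 [  0.         485.9451877  200.75914675]
 [  0.           0.           1.        ]] [[ 0.01507649 -0.98605909  0.1657111   0.42634337]
 [-0.99956094 -0.01909095 -0.02265952  0.05569437]
 [ 0.0255072  -0.16529672 -0.98591398  1.01778044]
 [ 0.          0.          0.          1.        ]]
scene [[387.27962015   0.         315.3044113 ]
 [  0.         387.27962015 201.61199351]
 [  0.           0.           1.        ]] [[-0.09310405  0.82578588 -0.55624573  1.05812806]
 [ 0.99564979  0.07518611 -0.05503215  0.08037324]
 [-0.00362282 -0.55894966 -0.82919367  0.74118746]
 [ 0.          0.          0.          1.        ]]
0.1 0.0188 [0.34963192 0.34319084 0.61470117] 0.09124117796744527
[[ 9.70682694e-01  2.40364469e-01 -1.71110530e-04]
 [ 2.40364505e-01 -9.70682024e-01  1.14585372e-03]
 [ 1.09328605e-04 -1.15338927e-03 -9.99999329e-01]]
```

View pics/top0.png

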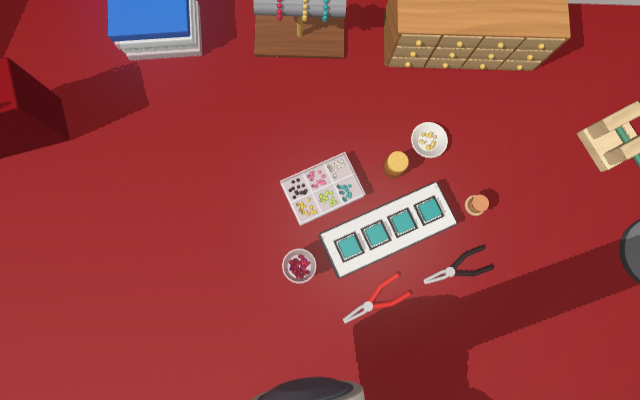

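View pics/scene0.png

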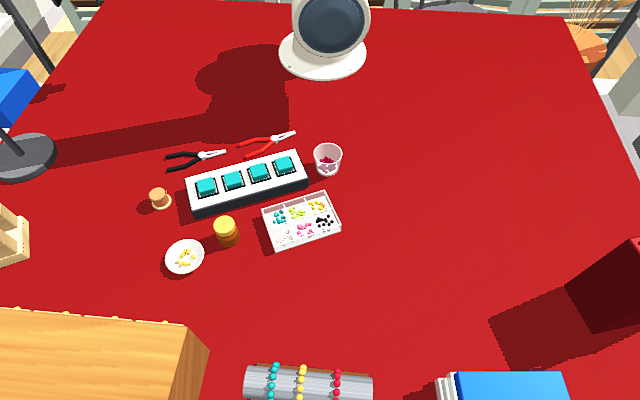

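The top view shows the switch box with keys near pixels (349,247), (376,235), (403,223) and (430,210). The left end, by the cup, is the +y end. The pliers lie below it and the spool is at (477,204). Next I measure the keys in both views.

```bash
cat > h.py <<'E'
import numpy as np,cv2
from rig import arm
def ray(n,p,z):
    c=arm.get_calibration(n);K=c["intrinsics"];T=c["cam_to_world"]
    d=T[:3,:3]@np.linalg.inv(K)@np.array([p[0],p[1],1.]);o=T[:3,3]
    return o+d*(z-o[2])/d[2]
def keys(n,im,z=0.058):
    hsv=cv2.cvtColor(im,cv2.COLOR_RGB2HSV)
    m=cv2.inRange(hsv,(80,100,70),(98,255,255))
    cs,_=cv2.findContours(m,cv2.RETR_EXTERNAL,cv2.CHAIN_APPROX_NONE)
    out=[]
    for c in cs:
        if cv2.contourArea(c)<150: continue
        r=cv2.minAreaRect(c); M=cv2.moments(c); ce=(M['m10']/M['m00'],M['m01']/M['m00'])
        out.append((ce,r,ray(n,ce,z)))
    return out
E
python3 - <<'E'
from h import *
for n in("top","scene"):
    im=cv2.cvtColor(cv2.imread(f"pics/{n}0.png"),cv2.COLOR_BGR2RGB)
    for ce,r,P in keys(n,im): print(n,np.round(ce,1),np.round(r[1],1),np.round(P,4))
    if n=="top":
        hsv=cv2.cvtColor(im,cv2.COLOR_RGB2HSV)
        m=cv2.inRange(hsv,(0,0,190),(180,60,255)); m[:, :320]=0
        m=cv2.morphologyEx(m,cv2.MORPH_CLOSE,np.ones((3,3)))
        cs,_=cv2.findContours(m,cv2.RETR_EXTERNAL,cv2.CHAIN_APPROX_NONE)
        for c in cs:
            if cv2.contourArea(c)>2000:
                b=cv2.boxPoints(cv2.minAreaRect(c)); B=np.array([ray(n,p,.04) for p in b]); print(b,B.round(4),B.mean(0),np.linalg.norm(B-np.roll(B,1,0),axis=1))
E
```

```text
top [349.  246.4] [17.  17.4] [ 0.4976 -0.0459  0.058 ]
top [376.3 234. ] [16.5 17.4] [ 0.5232 -0.1002  0.058 ]
top [402.5 222. ] [16.5 17.9] [ 0.5483 -0.153   0.058 ]
top [429.3 209.8] [16.8 18.5] [ 0.5739 -0.2076  0.058 ]
[[320.34866 234.2152 ]
 [436.62985 180.91963]
 [455.868   222.89381]
 [339.58682 276.1894 ]] [[ 0.5226  0.0102  0.04  ]
 [ 0.6374 -0.2293  0.04  ]
 [ 0.5507 -0.2663  0.04  ]
 [ 0.4395 -0.0291  0.04  ]] [ 0.53755011 -0.12861634  0.04      ] [0.09196718 0.26558612 0.09431421 0.26200949]
scene [205.6 186. ] [15.9 17.2] [ 0.5806 -0.2079  0.058 ]
scene [232.6 179.3] [15.5 15.5] [ 0.5572 -0.1531  0.058 ]
scene [258.3 171.4] [15.8 16.1] [ 0.5299 -0.1002  0.058 ]
scene [283.6 164.4] [15.8 16.1] [ 0.5047 -0.0464  0.058 ]
```

The top view gives a 179 mm span from end key to end key (180 expected). The box centre is (0.5376, -0.1286) from its outline and (0.536, -0.127) from the caps. The scene view reads about 7 mm more in x because it sees the cap sides. There the third key is 2 mm out of line, which hints that it stands lower. Next step: shut the fingers and tap.

```bash
cat >> h.py <<'E'
u=np.array([.4976-.5739,-.0459+.2076,0]);u/=np.linalg.norm(u)
C=np.array([.5375,-.1275,0])
R=np.column_stack([np.cross(-u,[0,0,-1.]),-u,[0,0,-1.]])
Y={1:.09,2:.03,3:-.03,4:-.09}
def at(k,z): return C+u*Y[k]+np.array([0,0,z])
def force(n=5):
    f=[]
    for _ in range(n): arm.sleep(0.02); f.append(arm.current_force())
    return np.mean(f,0)
def tap(k,zstop=0.0548,fstop=2.0,step=.0007):
    arm.move_l(at(k,.063),R,feed=.08); arm.sleep(.15); f0=force()
    z=.060; log=[]
    while True:
        arm.move_l(at(k,z),feed=.02); arm.sleep(.08); f=force(4)-f0; zz=arm.current_ee_pos()[2]
        log.append((round(z*1e3,1),round(zz*1e3,2),round(f[2],2)))
        if abs(f[2])>fstop or z-step<zstop: break
        z-=step
    arm.move_l(at(k,.066),feed=.05)
    print(k,log,round(arm.current_t(),2)); return log
E
python3 - <<'E'
from h import *
print(R.round(3))
arm.grip(0.0); print(arm.current_width(),arm.current_t())
arm.move_to(at(4,.10),R); arm.sleep(.2); print(arm.current_ee_pos(),at(4,.1),arm.current_t())
print([np.round(force(1),2) for _ in range(5)])
tap(4)
im=arm.snapshot("scene"); cv2.imwrite("pics/s1.png",cv2.resize(im[100:270,120:360],None,fx=3,fy=3)[:,:,::-1])
E
```

```text
[[ 0.904  0.427  0.   ]
 [ 0.427 -0.904  0.   ]
 [ 0.    -0.    -1.   ]]
0.0005475957080399902 1.4667
[ 0.5757487  -0.20951125  0.10007384] [ 0.57590656 -0.20889371  0.1       ] 3.775
[array([-1.21, -1.01,  0.54]), array([-0.99,  0.55, -0.66]), array([ 0.18, -0.28, -0.44]), array([-0.18, -0.42,  0.61]), array([0.29, 1.01, 0.87])]
4 [(60.0, np.float64(60.02), np.float64(0.6)), (59.3, np.float64(59.33), np.float64(0.23)), (58.6, np.float64(58.6), np.float64(0.27)), (57.9, np.float64(57.91), np.float64(0.06)), (57.2, np.float64(57.2), np.float64(-0.4)), (56.5, np.float64(56.5), np.float64(0.12)), (55.8, np.float64(55.79), np.float64(0.28)), (55.1, np.float64(55.1), np.float64(0.35))] 8.32
```

View pics/s1.png

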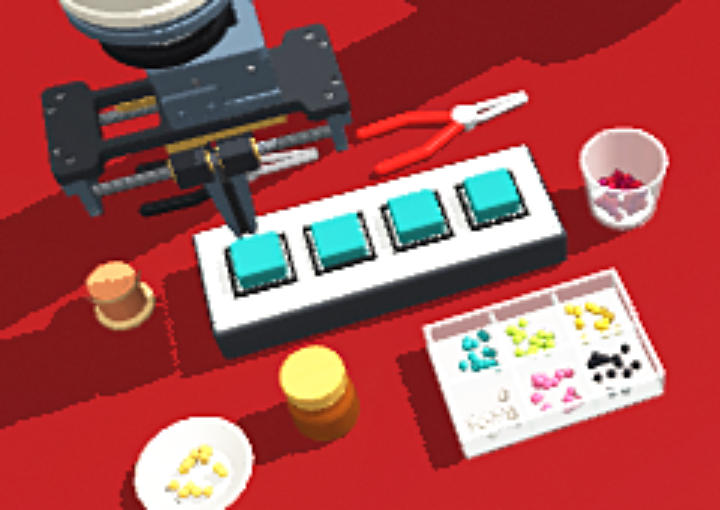

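```bash
python3 - <<'E'
from h import *
p=arm.current_ee_pos();print(p, arm.current_tool_rot().round(4))
c=arm.get_calibration("scene");K=c["intrinsics"];T=c["cam_to_world"]
def pr(q):
    v=K@(T[:3,:3].T@(np.array(q)-T[:3,3]));return v[:2]/v[2]
q=pr(p);print(q,(q-[120,100])*3)
for k in Y: q=pr(at(k,.058)); print(k,q,(q-[120,100])*3)
for dx in(-.016,.016):
  for dy in(-.0135,.0135):
    q=pr(p+R@[dx,dy,0]);print(dx,dy,(q-[120,100])*3)
print(ray("scene",(120+245/3,100+232/3),.066))
im=arm.snapshot("scene"); cv2.imwrite("pics/s2.png",cv2.resize(im[130:220,160:260],None,fx=6,fy=6,interpolation=cv2.INTER_NEAREST)[:,:,::-1])
im=arm.snapshot("top"); cv2.imwrite("pics/t2.png",cv2.resize(im[150:290,320:500],None,fx=4,fy=4,interpolation=cv2.INTER_NEAREST)[:,:,::-1])
E
```

```text
[ 0.57603165 -0.20894664  0.06626141] [[ 9.044e-01  4.267e-01  5.000e-04]
 [ 4.267e-01 -9.044e-01 -2.000e-04]
 [ 3.000e-04  4.000e-04 -1.000e+00]]
[204.80676602 182.05291575] [254.42029806 246.15874726]
1 [284.03626952 162.51470542] [492.10880856 187.54411626]
2 [258.61306587 169.57920172] [415.8391976  208.73760516]
3 [232.52582689 176.82821745] [337.57748067 230.48465235]
4 [205.74819216 184.26907754] [257.24457648 252.80723263]
-0.016 -0.0135 [268.51386039 224.75069779]
-0.016 0.0135 [231.90869986 234.77379287]
0.016 -0.0135 [277.2485161 257.7038281]
0.016 0.0135 [239.95586223 268.1301517 ]
[ 0.56376014 -0.21920802  0.066     ]
```

View pics/s2.png

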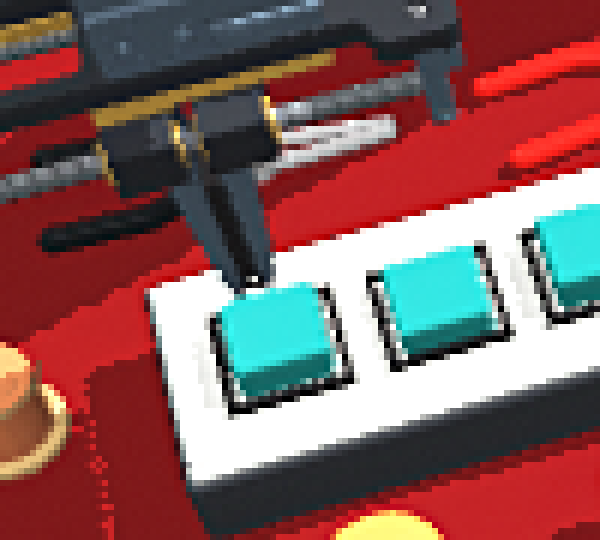

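View pics/t2.png

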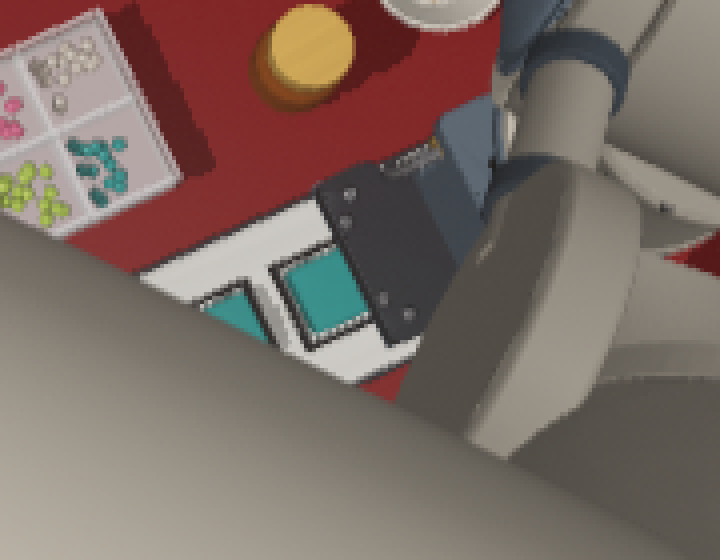

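The picture doesn't match the pose. The fingertip shows near scene pixel (202,178), but the TCP should project to (205,182), and the tap reached 55.1 mm with no contact. Key 3 also looks like the low one, so "no contact" on key 4 isn't reliable yet. I'll raise the tool and check the tip against the calibration before tapping further.

```bash
python3 - <<'E'
from h import *
arm.move_l(at(4,.12),feed=.15); arm.sleep(.1)
p=arm.current_ee_pos()
c=arm.get_calibration("scene");K=c["intrinsics"];T=c["cam_to_world"]
def pr(q):
    v=K@(T[:3,:3].T@(np.array(q)-T[:3,3]));return v[:2]/v[2]
im=arm.snapshot("scene").copy(); o=np.array([150,90])
cr=cv2.resize(im[90:190,150:270],None,fx=6,fy=6,interpolation=cv2.INTER_NEAREST)[:,:,::-1].copy()
for dx,dy,dz in [(0,0,0),(-.016,-.0135,0),(-.016,.0135,0),(.016,-.0135,0),(.016,.0135,0),(0,0,-.079)]:
    q=(pr(p+R@[dx,dy,dz])-o+.5)*6; print(dx,dy,dz,pr(p+R@[dx,dy,dz]).round(1)); cv2.circle(cr,tuple(int(v) for v in q),3,(255,0,255),-1)
cv2.imwrite("pics/s3.png",cr); print(p,arm.current_width(),arm.current_t())
E
```

```text
0 0 0 [199.  166.5]
-0.016 -0.0135 0 [204.  159.2]
-0.016 0.0135 0 [191.1 162.6]
0.016 -0.0135 0 [207.  170.4]
0.016 0.0135 0 [193.8 174. ]
0 0 -0.079 [188.5 140.1]
[ 0.57516229 -0.20855775  0.1187193 ] 0.0008733185781184796 9.125
```

View pics/s3.png

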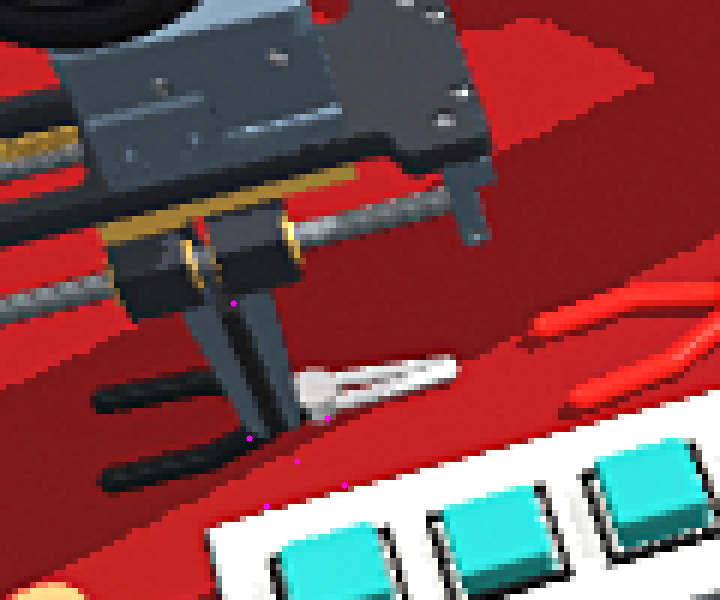

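The mismatch shows here too: the tip's visible lower edge is at about (275,432) in the crop, while the projected TCP is at (297,461). I'll triangulate the gripper plate's corners across both views to tell a horizontal offset from a height offset.

```bash
cat >> h.py <<'E'
def pr(n,q):
    c=arm.get_calibration(n);K=c["intrinsics"];T=c["cam_to_world"]
    v=K@(T[:3,:3].T@(np.array(q)-T[:3,3]));return v[:2]/v[2]
def tri(a,b):
    P=[]
    for n in("top","scene"):
        c=arm.get_calibration(n);P.append(c["intrinsics"]@np.linalg.inv(c["cam_to_world"])[:3])
    X=cv2.triangulatePoints(P[0],P[1],np.array(a,float),np.array(b,float)).ravel();X=X[:3]/X[3]
    return X,pr("top",X)-a,pr("scene",X)-b
E
python3 - <<'E'
from h import *
p=np.array([0.57603165,-0.20894664,0.06626141])
for a,b in [((400,196.3),(236.7,135)),((416.2,236.2),(228.3,110))]:
    X,e1,e2=tri(a,b); print(X.round(4),e1.round(1),e2.round(1),"tool frame",(R.T@(X-p)).round(4))
a={}
for n in("top","scene"):
    im=cv2.cvtColor(cv2.imread(f"pics/{n}0.png"),cv2.COLOR_BGR2RGB)
    a[n]=sorted([k[0] for k in keys(n,im)],key=lambda c:c[0])
for i in range(4):
    X,e1,e2=tri(a["top"][i],a["scene"][3-i]); print("key",i+1,X.round(4),e1.round(1),e2.round(1))
E
```

```text
[ 0.5714 -0.1142  0.2166] [-0.4  0.1] [-0.6 -0.1] tool frame [ 0.0363 -0.0876 -0.1503]
[ 0.5052 -0.1425  0.2143] [ 0.6 -0.1] [0.8 0.1] tool frame [-0.0357 -0.0903 -0.148 ]
key 1 [ 0.4983 -0.0471  0.0501] [ 0.2 -0. ] [0.3 0. ]
key 2 [ 0.524  -0.1017  0.0504] [ 0.1 -0. ] [0.2 0. ]
key 3 [ 0.5497 -0.1558  0.0477] [ 0.2 -0. ] [0.3 0. ]
key 4 [ 0.5753 -0.2103  0.0503] [ 0.3 -0.1] [0.4 0. ]
```

```bash
python3 - <<'E'
from h import *
from scipy.optimize import least_squares
p=np.array([0.57516229,-0.20855775,0.1187193])
for obs in [(275,432),(272,438),(278,428)]:
    o=np.array(obs)/6-.5+[150,90]
    for fix in (None,):
        r=least_squares(lambda v: pr("scene",p+R@[v[0],0,-v[1]])-o,[0,0]); print(obs,"x,h",r.x.round(4))
    for xf in(0.004,.008,.016): 
        r=least_squares(lambda v: pr("scene",p+R@[xf,v[0],-v[1]])-o,[0,0]); print("  x",xf,"y,h",r.x.round(4))
# box top corners
im=cv2.cvtColor(cv2.imread("pics/scene0.png"),cv2.COLOR_BGR2RGB)
cv2.imwrite("pics/s4.png",cv2.resize(im[140:230,150:345],None,fx=4,fy=4,interpolation=cv2.INTER_NEAREST)[:,:,::-1])
print(arm.current_ee_pos(),arm.current_width())
E
```

```text
(275, 432) x,h [0.0297 0.0494]
  x 0.004 y,h [0.0027 0.0216]
  x 0.008 y,h [0.0023 0.0259]
  x 0.016 y,h [0.0014 0.0345]
(272, 438) x,h [0.0444 0.063 ]
  x 0.004 y,h [0.0043 0.0191]
  x 0.008 y,h [0.0039 0.0235]
  x 0.016 y,h [0.003  0.0321]
(278, 428) x,h [0.0166 0.0367]
  x 0.004 y,h [0.0013 0.0231]
  x 0.008 y,h [0.0009 0.0274]
  x 0.016 y,h [0.0001 0.036 ]
[ 0.57514779 -0.20855368  0.11870536] 0.0008733185781184796
```

View pics/s4.png

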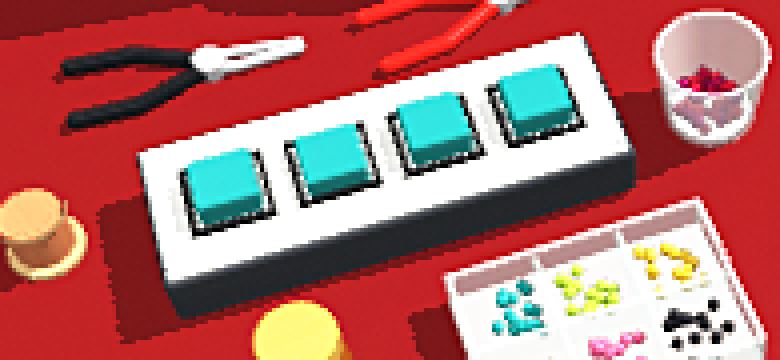

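By the picture, the shut fingertips are about 20–35 mm higher than the reported TCP. Laterally the gripper matches within 2 mm. That fits the lack of contact on key 4, which the images show as up. I'll go lower over key 4 in small steps that stop on a light force, with a picture along the way.

```bash
cat >> h.py <<'E'
def seek(k,z0,zmin,fstop=1.5,step=.001):
    "guarded descent; stays at the contact"
    arm.move_l(at(k,z0),R,feed=.08); arm.sleep(.15); f0=force(8)
    z=z0; log=[]
    while z-step>=zmin-1e-9:
        z-=step; arm.move_l(at(k,z),feed=.02); arm.sleep(.05); f=force(4)-f0
        log.append((round(z*1e3,1),round(float(f[2]),2)))
        if np.abs(f).max()>fstop:
            f=force(4)-f0; log.append(("again",f.round(2)))
            if np.abs(f).max()>fstop: break
    print(k,log,arm.current_ee_pos().round(4),round(arm.current_t(),2)); return f,f0,z,log
def pic(name,x0=150,x1=345,y0=110,y1=230):
    im=arm.snapshot("scene"); cv2.imwrite(f"pics/{name}.png",cv2.resize(im[y0:y1,x0:x1],None,fx=4,fy=4,interpolation=cv2.INTER_NEAREST)[:,:,::-1])
E
python3 - <<'E'
from h import *
seek(4,.057,.045); pic("s5")
E
```

```text
4 [(56.0, -0.3), (55.0, 0.23), (54.0, 0.01), (53.0, 0.13), (52.0, 0.15), (51.0, 0.39), (50.0, 0.09), (49.0, 0.0), (48.0, 0.28), (47.0, -0.28), (46.0, -0.15), (45.0, 0.11)] [ 0.5759 -0.2089  0.045 ] 14.74
```

View pics/s5.png

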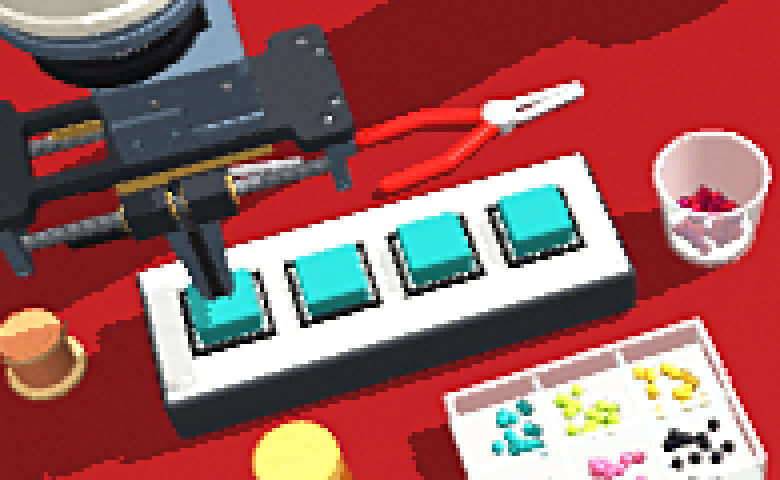

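The TCP reads 45 mm with no force. Key 4 is still up and the tip hangs over its cap, so the tip really is higher than reported. I'll keep descending with the force guard.

```bash
python3 - <<'E'
from h import *
f,f0,z,log=seek(4,.045,.020); pic("s6")
E
```

```text
4 [(44.0, -0.17), (43.0, -0.06), (42.0, -0.06), (41.0, -0.11), (40.0, 0.31), (39.0, 0.16), (38.0, 0.18), (37.0, -0.24), (36.0, 0.11), (35.0, -0.05), (34.0, 0.06), (33.0, -0.15), (32.0, -0.23), (31.0, -0.27), (30.0, 0.41), (29.0, 0.26), (28.0, 0.26), (27.0, 0.08), (26.0, -0.1), (25.0, -0.14), (24.0, 3.03), ('again', array([0.67, 0.37, 2.26]))] [ 0.576  -0.209   0.0241] 23.09
```

View pics/s6.png

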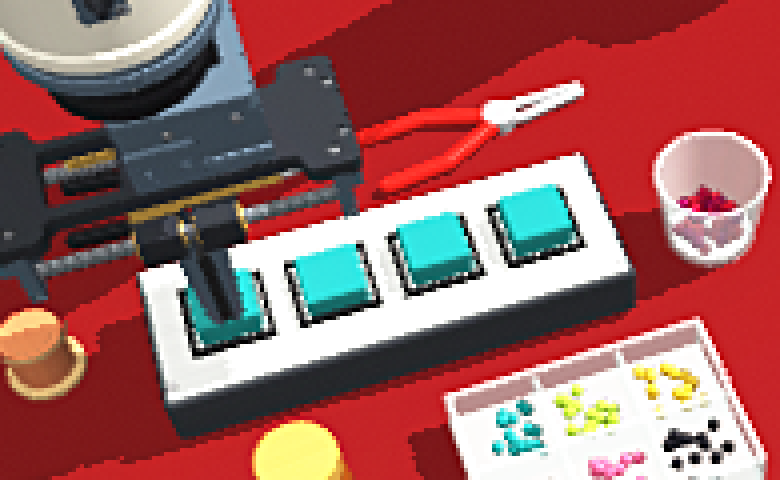

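Contact came at a TCP height of about 24.5 mm with 2.5 N, as expected for an up key. The tip is therefore about 33.5 mm above the reported TCP. A latched key should be felt at about 20.5 mm, so I tap key 3 with that reference.

```bash
python3 - <<'E'
from h import *
arm.move_l(at(4,.036),feed=.06); arm.move_l(at(3,.034),R,feed=.12)
f,f0,z,log=seek(3,.028,.0190)
arm.move_l(at(3,.034),feed=.05)
print(arm.current_t())
E
```

```text
3 [(27.0, -0.02), (26.0, -0.52), (25.0, 0.03), (24.0, 0.04), (23.0, -0.23), (22.0, 0.31), (21.0, 0.21), (20.0, 3.9), ('again', array([-0.51,  0.17,  4.36]))] [ 0.5504 -0.1547  0.0201] 27.68
28.1083
```

Key 3 is felt 4 mm lower and takes about 4 N, so it is the latched one. I press it to the end of its travel, withdraw, and tap again to check.

```bash
python3 - <<'E'
from h import *
arm.move_l(at(3,.0225),feed=.06); arm.sleep(.15); f0=force(8); log=[]
for z in (.0185,.0170,.0160,.0155,.0150,.0145):
    arm.move_l(at(3,z),feed=.02); arm.sleep(.06); f=force(4)-f0
    log.append((z,arm.current_ee_pos()[2].round(4),f[2].round(2)))
    if f[2]>8.5: break
arm.move_l(at(3,.0300),feed=.04); print(log,arm.current_t())
f,_,z,_=seek(3,.028,.0200)
arm.move_l(at(3,.040),feed=.08); print(arm.current_t())
E
```

```text
[(0.0185, np.float64(0.0186), np.float64(5.34)), (0.017, np.float64(0.0172), np.float64(5.46)), (0.016, np.float64(0.0162), np.float64(6.4)), (0.0155, np.float64(0.0157), np.float64(6.09)), (0.015, np.float64(0.0155), np.float64(10.61))] 31.2333
3 [(27.0, 0.36), (26.0, -0.12), (25.0, 0.11), (24.0, 2.32), ('again', array([-0.02, -0.13,  2.58]))] [ 0.5504 -0.1547  0.0241] 33.3
33.65
```

Key 3 hit its end stop (10.6 N at the last step) and now meets the finger at 24 mm with 2.5 N, the same as key 4. I'll retreat clear and check all four keys by camera.

```bash
python3 - <<'E'
from h import *
arm.move_l(at(3,.15),feed=.2)
arm.move_to([.25,-.50,.2],R); arm.sleep(.2)
a={}
for n in("top","scene"):
    im=arm.snapshot(n); cv2.imwrite(f"pics/{n}9.png",im[:,:,::-1]); a[n]=sorted([k[0] for k in keys(n,im)],key=lambda c:c[0])
    print(n,len(a[n]))
for i in range(4):
    X,e1,e2=tri(a["top"][i],a["scene"][3-i]); print("key",i+1,X.round(4))
print(arm.current_t())
A,B=cv2.imread("pics/scene0.png"),cv2.imread("pics/scene9.png")
cv2.imwrite("pics/cmp.png",np.vstack([cv2.resize(I[120:270,140:350],None,fx=3,fy=3)[:290] for I in(A,B)]))
E
```

```text
top 4
scene 4
key 1 [ 0.4983 -0.0472  0.0501]
key 2 [ 0.524  -0.1017  0.0503]
key 3 [ 0.5498 -0.1559  0.0503]
key 4 [ 0.5753 -0.2103  0.0503]
36.3333
```

View pics/cmp.png

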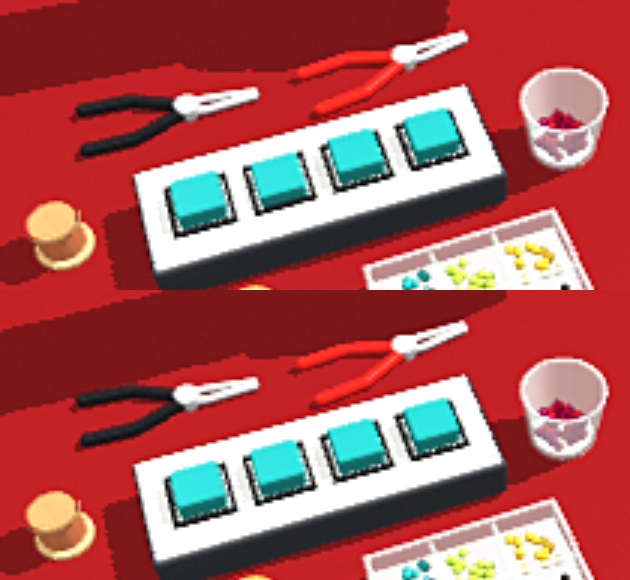

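View pics/top9.png

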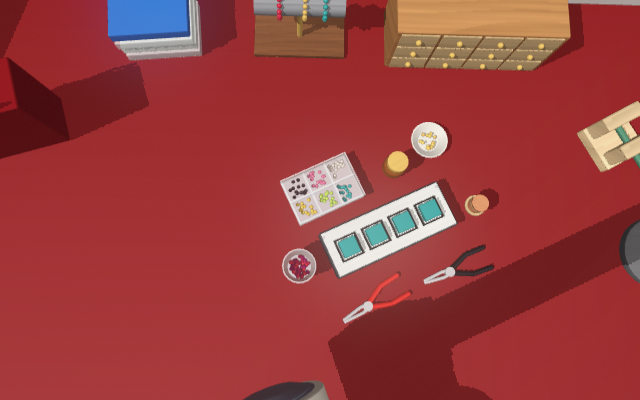

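All four caps now measure level. Key 3 went from 47.7 to 50.3 mm, and the other three read 50.1–50.3 mm. The pliers, cup, spool, organiser, jar and dish are at the same pixels as before, so I'm handing the job in.

```bash
python3 - <<'E'
from h import *
arm.sign_off(); print(arm.current_t())
E
```

```text
the job is handed in; nothing more can be done
the job is handed in; nothing more can be done
```

The latched key was the third one (place3, box y = -30 mm). I pressed it to its end stop, it released, and all four keys now stand up. I handed the job in at about 36 s.

- **Finding it:** Key 4 met a light tap (2.3–3.0 N) at the height of an up key. Key 3 was felt 4 mm lower and took about 4 N. The two camera views also showed key 3 about 2.5 mm below the others. I did not tap keys 1 and 2, which both views showed level with key 4 before and after.
- **Pressing it:** Key 3 ran about 5 mm on at 5–6 N and then hit its end stop at 10.6 N, slightly above the 5–8 N stated for the press.
- **Last checks:** A second tap on key 3 met 2.5 N at the same height as key 4. By camera all four caps are level, reading 50.1–50.3 mm. The absolute height reads about 8 mm low, probably because the colour mask includes the cap sides. Nothing around the box appears to have moved.
- **What disagreed:** With the fingers shut, the real fingertips were about 33.5 mm higher than the reported TCP. My first taps on key 4 therefore touched nothing. I noticed this in the pictures, found the true contact height with a force-guarded descent, and used that for the rest.

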